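Push the vial rack down the autosampler's loading lane

ROBOT

A 7-joint arm with a two-finger parallel gripper is mounted at the origin on the work surface. World frame = base frame: x ahead of the robot, y to its left, z up, the work surface at z = 0. Lengths are in m, angles in degrees, forces in N, time in s.
With the tool pointing down it reaches from about 0.425 to 0.875 m from the base axis. Payload 4.7 kg.
Tool frame: the origin (TCP) lies between the finger pads; the fingertips stand 22 mm ahead of it and the grasp point (between the pads) lies 3 mm ahead of it; z points along the fingers, y is the line along which they close (so a half turn about z gives the same grasp; the last joint's range is limited). The gripper opens to 87 mm and grips with 3 to 60 N. Pads are 19 mm wide; open, the fingers measure 117 mm over their backs; the gripper's body (75 mm by 190 mm) begins 51 mm behind the grasp point.
Start: joints at [-74.02, 18.392, -4.016, 83.108, 1.295, 78.541, -3.26], TCP at [0.17, 0.627, 0.245] pointing down, gripper open.
Joint ranges: [-163.93, 163.93], [-17.29, 119.83], [-79.2, 71.16], [3.27, 140.29], [-89.18, 269.18], [5.43, 117.66], [-154.24, 154.24]. Speed limits (degrees/s): [147.25, 147.25, 180, 180, 180, 180, 180].

INTERFACE

Orientations are given as [roll, pitch, yaw] about the fixed x, y, z axes, in that order (R = Rz(yaw) Ry(pitch) Rx(roll)).
In Python, from cell import env gives the robot as it stands.
- The arm moves only by the tool drive_tool, never from a script. Its argument "moves" is a list of rows, each a list of 3 entries, a list of its own where there are three numbers: the shift along the tool's x, y, z in mm, then the turn, a rotation vector about the tool's x, y, z in rad, then the closure, from 0 (fully open) to 1 (shut). In form: [[[x, y, z], [wx, wy, wz], jaw], ...]. A call has 1 to 12 rows; each row shifts and turns the commanded pose from where the row before left it, along the tool's axes as they then stand; what a row does not reach is not made up. A row lasts 1/12 s, in which the tool goes at most 41.7 mm and 7.16 degrees, less where a joint would pass 70% of its speed; a pose out of reach is approached as far as the arm can. A call with a gripper value outside its range is refused whole. The fingers move at their own pace and stop on an object; "newtons" is the grip in N (left out, the last holds). Time passes only in rows, so rows that do not move let the fingers close. It gives the time, the measured TCP pose, the force, the opening and the grip force at its end, in the units of the state.
- env.get_obs(): the state, without advancing time (a new reading comes with each control period).
- env.read_camera(name): name is "side" or "top" or "wrist"; returns (picture, depth): 384x512x3 uint8, blue, green, red; 384x512 float32, m along the optical axis (not along the pixel's ray), 0 where there is no reading.
- env.get_calibration(name): a dict with "fx", "fy", "cx", "cy" (pixels), "T" (4x4, takes a point from camera to world coordinates). Camera axes: x right, y down, z forward; pixel columns grow to the right and rows downward; lengths in m; the calibration is good to about 2 mm. A picture is of the moment at which its call begins: read the wrist's pose just before it. get_calibration takes no time and is no camera call; for the wrist camera it gives the pose at the moment of the call.
- env.sign_off(): hands the job in; it is judged then, once.
The state is a dict: "time_s": time; "qpos": joint angles; "joint_velocities": joint speeds; "effort": joint torques, N m; "tool_pos": TCP position; "tool_rot": TCP orientation; "force": force on the tool from outside, world axes, zero at the start; "wrist_torque": the same for the moment, N m; "grip_width": finger opening in m; "grasp_force": force on a finger pad.
Only numpy, scipy, OpenCV 4.12 (cv2) and the standard library are available. Lean on these libraries where they do the work, as an engineer would, in place of code of your own. Each camera call takes 0.05 s, during which the arm holds its last target. There are 200 camera calls.

TASK

Push the vial rack with the fingers, sliding it over the bench, into the mouth of the autosampler's loading lane and straight down between the two guide rails until it is right up against the stop plate at the end, then draw the hand clear. The rails are set to gauge, so neither the rack nor the hand may touch a rail; do not lift, carry or tip the rack, and do not touch the capped vials standing in it. Leave the other things on the bench where they are.

Things in the scene. Friction and masses are not known exactly. Their poses are not given: they have to be found in the camera images.
- rack: loose grey plastic vial rack with a white top, a block 88 mm long (its x), 92 mm wide (its y), 50 mm high, flat upright faces, 0.2 to 0.5 kg, nine black-capped vials on top; stands on the bench just before the lane's mouth, its x within 0.26 rad of the lane's x, usually out of line by up to 22 mm. Origin at the centre of its underside; z up
- vials: the nine black-capped vials fixed in the rack in a 3 by 3 pattern; caps 18 mm wide, tops 65 mm above the bench, the outer ones inset 11 mm from the rack's edges. Same frame as the rack: origin at the centre of the rack's underside
- lane: fixed lane on the bench: two low rails 112 mm apart (10 mm spare each side of a centred rack), x = 0 to 200 mm, ending at a stop plate (face at x = 200 mm) before a grey housing 150 mm wide, 79 mm high. Origin on the bench, middle of the open mouth; x runs down the lane to the stop, y to its left, z up. Rack home: its origin at x = 156 mm, y = 0. Bare bench inside the lane and before the mouth
- rail_left: left rail, a dark steel bar 200 mm long, 10 mm wide, 16 mm high: it occupies y = +56 to +66 mm of the lane's frame; same frame as the lane (origin at the mouth)
- rail_right: right rail, the same bar at y = -66 to -56 mm of the lane's frame; same frame as the lane (origin at the mouth)
- stop (a point): centre of the stop plate's face, 17 mm above the bench (plate 34 mm high, 132 mm wide); same axes as the lane
- jar_a: clear screw-top jar with a white lid, 54 mm diameter, 82 mm tall; origin at the centre of its underside; stands to the left of the lane
- jar_b: clear screw-top jar with a white lid, 54 mm diameter, 82 mm tall; origin at the centre of its underside; stands to the right of the lane
- jar_c: clear screw-top jar with a white lid, 54 mm diameter, 82 mm tall; origin at the centre of its underside; stands near the robot, on its right
- beaker: glass beaker, 64 mm diameter, 75 mm tall; origin at the centre of its underside; stands to the right of the lane
- tube_block: grey block with three holes, 100 by 50 by 40 mm, empty; origin at the centre of its underside; on the left of the bench, not part of the job
Mind the look-alikes: they are no part of the job. Leave any yellow look-alike of the rack alone.

How it is judged:
By the outcome, as a careful person would: the job done as asked, in the order asked, and still so for the second after the job is handed in, with the robot touching nothing.
It also fails if it takes over 72 s, if anything falls off the work surface, if the arm or the gripper's body presses on something with over 40 N, if the wrist force passes 120 N, or if a joint passes its speed limit or range.

## Working session

There is one attempt and no reset: what is moved stays moved. The work goes in short steps, Python scripts to look and compute and a tool call to move; the robot and the scene stay as the last step left them, time stands still between calls to the robot, and variables do not carry over. Pictures are saved under pics/ and viewed, at most 10 in all, crops included, and the job is handed in when it is done.

Besides the shell and the picture viewer there is one more tool, called after "Call:" as name(argument=value, ...), one argument or row to a line, values as JSON. drive_tool: Moves the arm, as the interface text tells. Its arguments: {"type":"object","properties":{"moves":{"type":"array"},"newtons":{"type":"number"}},"required":["moves"]}

```bash
mkdir -p pics
python3 - <<'E'
from cell import env
import cv2,numpy as np
for n in("top","side"):
    p,d=env.read_camera(n);c=env.get_calibration(n)
    cv2.imwrite(f"pics/{n}0.png",p);np.savez(f"{n}0.npz",p=p,d=d,**c)
    print(n,{k:np.round(v,3).tolist() for k,v in c.items()})
print(env.get_obs())
E
```

```text
top {'fx': 435.807, 'fy': 435.807, 'cx': 252.73, 'cy': 191.697, 'T': [[-0.002, -0.994, 0.11, 0.378], [-1.0, 0.003, 0.004, 0.042], [-0.004, -0.11, -0.994, 1.269], [0.0, 0.0, 0.0, 1.0]]}
side {'fx': 395.342, 'fy': 395.342, 'cx': 254.4, 'cy': 192.124, 'T': [[0.946, -0.208, 0.251, 0.28], [-0.326, -0.598, 0.732, -0.739], [-0.002, -0.774, -0.633, 0.728], [0.0, 0.0, 0.0, 1.0]]}
{'time_s': 0.1, 'qpos': array([-74.01781446,  18.43504006,  -4.01524047,  83.16826474,
         1.29573307,  78.54014406,  -3.26121773]), 'joint_velocities': array([-0.00575916, -0.15662842, -0.00287311, -0.18776596, -0.04580901,
       -0.07955304,  0.06682317]), 'effort': array([ 8.34562866e-05, -4.92573094e+01, -4.05774415e-01, -3.13398063e+01,
       -6.41586701e-02,  3.95536353e-02,  7.53238078e-05]), 'tool_pos': array([0.17007529, 0.62688275, 0.24356514]), 'tool_rot': array([-1.79901822e+02,  6.24734895e-03,  1.64826075e+02]), 'force': array([-6.60862415e-01,  6.22503641e-02, -3.46217743e-04]), 'wrist_torque': array([-0.01415068,  0.02712679,  0.01172665]), 'grasp_force': 0.0, 'grip_width': 0.08754223941480685}
```

View pics/top0.png

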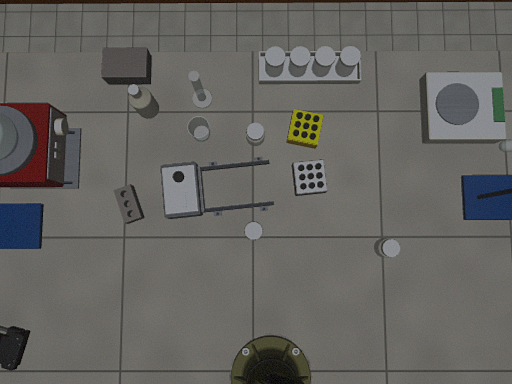

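View pics/side0.png

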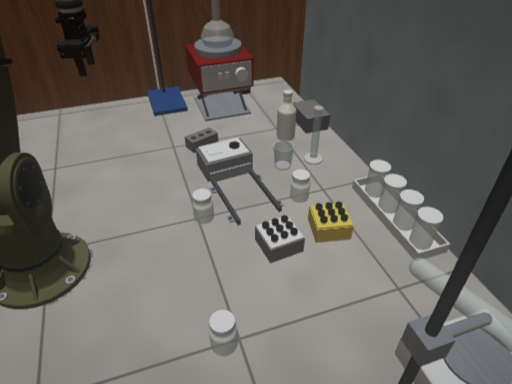

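The top view shows the lane running left (world +y): rails from x≈203 to 270 px, housing at (181,190), rack at (310,177) and the yellow look-alike at (306,127). The side view agrees: rack at (280,237), lane mouth at about (258,212).

Run:
```python
import cv2,numpy as np
t=np.load("top0.npz")['p'][145:225,190:340];cv2.imwrite("pics/t1.png",cv2.resize(t,None,fx=5,fy=5,interpolation=cv2.INTER_CUBIC))
t=np.load("side0.npz")['p'][130:270,190:360];cv2.imwrite("pics/s1.png",cv2.resize(t,None,fx=4,fy=4,interpolation=cv2.INTER_CUBIC))
```

```text
(no output)
```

View pics/t1.png

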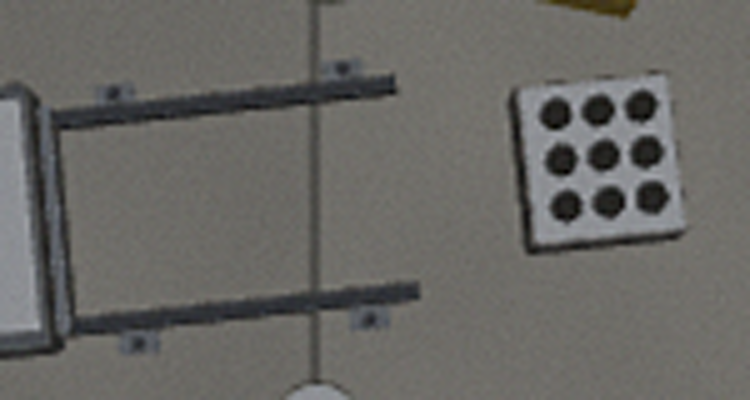

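View pics/s1.png

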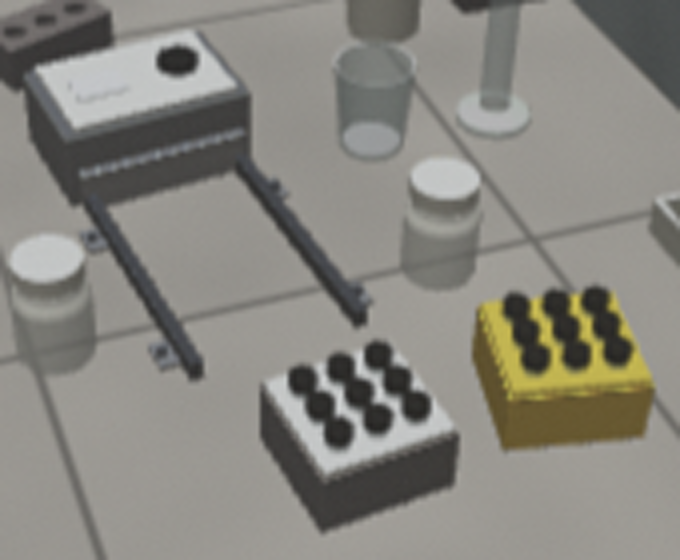

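Top crop: far rail from (62,118) to (395,84), near rail from (75,326) to (419,290), rack top corners about (518,90), (665,73), (685,232), (533,245). The side crop agrees. I'll fit these with depth from both cameras.

```bash
cat > h.py <<'E'
import numpy as np,cv2
def cloud(z):
    d=z['d'];v,u=np.indices(d.shape);T=z['T']
    P=np.stack([(u-z['cx'])/z['fx']*d,(v-z['cy'])/z['fy']*d,d],-1)@T[:3,:3].T+T[:3,3]
    P[d<=0]=np.nan
    return P
def ray(z,u,v,h):
    T=z['T'];r=T[:3,:3]@np.array([(u-z['cx'])/z['fx'],(v-z['cy'])/z['fy'],1]);o=T[:3,3]
    return (o+r*(h-o[2])/r[2])
def top(U,V):return (U+.5)/5-.5+190,(V+.5)/5-.5+145
def side(U,V):return (U+.5)/4-.5+190,(V+.5)/4-.5+130
E
python3 - <<'E'
from h import *
np.set_printoptions(precision=4,suppress=True)
t=np.load("top0.npz");s=np.load("side0.npz")
tp=dict(farM=(395,84,.016),farE=(62,118,.016),nearM=(419,290,.016),nearE=(75,326,.016),
 rA=(518,90,.05),rB=(665,73,.05),rC=(685,232,.05),rD=(533,245,.05))
for k,(U,V,h) in tp.items(): print(k,ray(t,*top(U,V),h))
sd=dict(farM=(360,315,.016),farE=(243,160,.016),nearM=(196,367,.016),nearE=(92,200,.016),
 rA_far=(376,343,.05),rB=(458,434,.05),rC=(325,476,.05),rD=(261,386,.05))
for k,(U,V,h) in sd.items(): print('s',k,ray(s,*side(U,V),h))
for n,z in(('top',t),('side',s)):
    P=cloud(z).reshape(-1,3);c=z['p'].reshape(-1,3).astype(int)
    x,y,zz=P.T
    a=(x>.33)&(x<.52)&(y>-.22)&(y<-.06)&(zz>.04)&(zz<.06)&(c.min(1)>110)&(c.max(1)-c.min(1)<40)
    Q=P[a];r=cv2.minAreaRect((Q[:,:2]*1000).astype(np.float32));print(n,'rack',r,np.nanmedian(Q[:,2]),a.sum(),(cv2.boxPoints(r)).round(1).tolist())
    b=(x>.25)&(x<.6)&(y>-.06)&(y<.2)&(zz>-.01)&(zz<.006)
    print(n,'bench z',np.nanmedian(P[b][:,2]))
    # rail: dark px, z .008-.022
    for lab,lo,hi in(('near',.30,.40),('far',.42,.52)):
        e=(x>lo)&(x<hi)&(y>-.05)&(y<.09)&(zz>.009)&(zz<.022)&(c.max(1)<85)
        Q=P[e];p=np.polyfit(Q[:,1],Q[:,0],1) if len(Q)>5 else None
        print(n,lab,len(Q),p,np.degrees(np.arctan(p[0])) if p is not None else'',Q[:,1].min() if len(Q) else '',np.median(Q[:,2]) if len(Q) else '')
E
```

```text
farM [ 0.6051 -0.0004  0.016 ]
farE [0.5856 0.1936 0.016 ]
nearM [ 0.4846 -0.0135  0.016 ]
nearE [0.4643 0.1849 0.016 ]
rA [ 0.5953 -0.0689  0.05  ]
rB [ 0.6048 -0.1524  0.05  ]
rC [ 0.514  -0.1618  0.05  ]
rD [ 0.5069 -0.0762  0.05  ]
s farM [ 0.6039 -0.0039  0.016 ]
s farE [0.5857 0.1908 0.016 ]
s nearM [ 0.484  -0.0162  0.016 ]
s nearE [0.4643 0.1799 0.016 ]
s rA_far [ 0.5881 -0.067   0.05  ]
s rB [ 0.6038 -0.1565  0.05  ]
s rC [ 0.5175 -0.1619  0.05  ]
s rD [ 0.5069 -0.0798  0.05  ]
top rack ((514.2828369140625, -119.27737426757812), (11.415122985839844, 81.75465393066406), 0.2608737349510193) 0.04990937866706735 88 [[508.3999938964844, -78.4000015258789], [508.79998779296875, -160.1999969482422], [520.2000122070312, -160.10000610351562], [519.7999877929688, -78.4000015258789]]
top bench z -0.00047902436009850113
top near 0 None   
top far 126 [-0.1059  0.4831] -6.045698576460469 -0.012460490759603475 0.015435214133039388
side rack ((517.7138061523438, -118.82086181640625), (10.60871696472168, 82.02212524414062), 5.065392017364502) 0.04965736226691597 87 [[508.79998779296875, -78.4000015258789], [516.0999755859375, -160.10000610351562], [526.5999755859375, -159.1999969482422], [519.4000244140625, -77.5]]
side bench z -0.000801225605654099
side near 0 None   
side far 101 [-0.1061  0.4826] -6.058720458905566 -0.01576392668305293 0.0146105213253368
```

Run:
```python
from h import *
np.set_printoptions(precision=4,suppress=True)
for n in('top','side'):
    z=np.load(n+"0.npz");P=cloud(z).reshape(-1,3);c=z['p'].reshape(-1,3).astype(int)
    x,y,zz=P.T
    a=(x>.48)&(x<.63)&(y>-.19)&(y<-.04)&(zz>.04)&(zz<.056)&(c.max(1)-c.min(1)<40)
    Q=P[a];r=cv2.minAreaRect((Q[:,:2]*1000).astype(np.float32));print(n,'rack',r,np.median(Q[:,2]),a.sum(),(cv2.boxPoints(r)).round(1).tolist(),Q[:,:2].mean(0))
    cap=(x>.49)&(x<.62)&(y>-.18)&(y<-.05)&(zz>.060)&(zz<.07)
    r=cv2.minAreaRect((P[cap][:,:2]*1000).astype(np.float32));print(' caps',r,np.median(P[cap][:,2]),P[cap].mean(0))
    for lab,x0 in(('near',.4831),('far',.6035)):
        e=(abs(x-(x0-.105*y))<.014)&(y>-.04)&(y<.18)&(zz>.011)&(zz<.022)&(c.max(1)<90)
        Q=P[e];
        for _ in range(3):
            p=np.polyfit(Q[:,1],Q[:,0],1);r=Q[:,0]-np.polyval(p,Q[:,1]);Q=Q[abs(r)<.008]
        print(n,lab,len(Q),p,np.degrees(np.arctan(p[0])),r.std(),Q[:,1].min(),np.median(Q[:,2]))
    # stop plate / housing front
    zz2=(x>.45)&(x<.61)&(y>.17)&(y<.26)&(zz>.028)&(zz<.038);print(' plate',P[zz2][:,1].min() if zz2.any() else '',zz2.sum(), np.polyfit(P[zz2][:,0],P[zz2][:,1],1) if zz2.sum()>9 else '')
```

```text
top rack ((556.6074829101562, -115.02288055419922), (92.60256958007812, 88.84219360351562), 5.741246223449707) 0.04946655117019216 708 [[506.1000061035156, -75.5], [515.0, -163.89999389648438], [607.0999755859375, -154.60000610351562], [598.2000122070312, -66.19999694824219]] [ 0.5542 -0.1132]
 caps ((555.5717163085938, -115.60028839111328), (68.12152862548828, 65.72113800048828), 5.480734825134277) 0.06452240449889257 [ 0.5559 -0.1149  0.0646]
top near 226 [-0.1039  0.4837] -5.9322171709717155 0.0029731447181275393 -0.012460490759603475 0.01564336989797932
top far 217 [-0.1026  0.606 ] -5.859078936327529 0.0030398048288997376 0.0012468559940293986 0.015285584713212952
 plate 0.18721542730506957 139 [0.0957 0.1459]
side rack ((556.401123046875, -116.336181640625), (91.91739654541016, 89.57894897460938), 5.737704753875732) 0.0491291841753585 669 [[506.20001220703125, -76.4000015258789], [515.2000122070312, -165.5], [606.5999755859375, -156.3000030517578], [597.7000122070312, -67.19999694824219]] [ 0.5501 -0.1292]
 caps ((556.60986328125, -115.16278076171875), (70.26174926757812, 67.89159393310547), 6.208651542663574) 0.06393090173169924 [ 0.5557 -0.1173  0.0638]
side near 164 [-0.1071  0.483 ] -6.111373172934853 0.0027332445967656236 -0.01576392668305293 0.014719201116118519
side far 147 [-0.1051  0.6056] -6.001026651289098 0.0029241089377122003 -0.0013241266296688536 0.014938947066012398
 plate 0.18367128191052884 191 [0.105  0.1419]
```

The rack lies almost on the lane's axis. Its centre is near (0.556, -0.115) at about 5.7°, and the lane is at about 5.95° with its mouth at (0.545, -0.008). The rail spacing and heights match the text. I'll turn the tool so its x runs along the lane, then travel high to a point behind the rack.

Call:
drive_tool(
  moves=[
    [[0,30,0],[0,0,0.12],0.43],
    [[0,20,0],[0,0,0.12],0.43],
    [[0,20,0],[0,0,0.12],0.43],
    [[0,20,0],[0,0,0.12],0.43],
    [[0,20,0],[0,0,0.12],0.43],
    [[0,20,0],[0,0,0.12],0.43],
    [[0,20,0],[0,0,0.12],0.43],
    [[0,20,0],[0,0,0.12],0.43],
    [[0,20,0],[0,0,0.12],0.43],
    [[0,20,0],[0,0,0.12],0.43],
    [[0,0,0],[0,0,0],0.43],
  ],
  newtons=10,
)

```text
time_s: 1.02
tool_pos: [0.3141, 0.7663, 0.242]
tool_rot: [179.8, 0.2, 95.5]
force: [2.2, -0.2, -0.2]
grip_width: 0.0498
grasp_force: 0.0
```

Call:
drive_tool(
  moves=[
    [[-40,6,0],[0,0,0],0.43],
    [[-40,6,0],[0,0,0],0.43],
    [[-40,6,0],[0,0,0],0.43],
    [[-40,6,0],[0,0,0],0.43],
    [[-40,6,0],[0,0,0],0.43],
    [[-40,6,0],[0,0,0],0.43],
    [[-40,6,0],[0,0,0],0.43],
    [[-40,6,0],[0,0,0],0.43],
    [[-40,6,0],[0,0,0],0.43],
    [[-40,6,0],[0,0,0],0.43],
    [[-40,6,0],[0,0,0],0.43],
    [[-40,6,0],[0,0,0],0.43],
  ],
)

```text
time_s: 2.02
tool_pos: [0.4301, 0.296, 0.2443]
tool_rot: [-180.0, -0.0, 96.2]
force: [1.6, -0.1, 0.3]
grip_width: 0.0495
grasp_force: 0.0
```

Call:
drive_tool(
  moves=[
    [[-40,6,0],[0,0,0],0.43],
    [[-40,6,0],[0,0,0],0.43],
    [[-40,6,0],[0,0,0],0.43],
    [[-40,6,0],[0,0,0],0.43],
    [[-40,6,0],[0,0,0],0.43],
    [[-40,6,0],[0,0,0],0.43],
    [[-40,6,0],[0,0,0],0.43],
    [[-40,6,0],[0,0,0],0.43],
    [[-40,6,0],[0,0,0],0.43],
    [[-40,6,0],[0,0,0],0.43],
    [[0,0,0],[0,0,0],0.43],
    [[0,0,0],[0,0,0],0.43],
  ],
)

```text
time_s: 3.02
tool_pos: [0.5322, -0.096, 0.2443]
tool_rot: [-180.0, 0.0, 95.8]
force: [0.5, 0.1, -0.5]
grip_width: 0.0498
grasp_force: 0.0
```

Call:
drive_tool(
  moves=[
    [[-35,7,0],[0,0,0],0.43],
    [[-35,7,0],[0,0,0],0.43],
    [[-35,7.5,0],[0,0,0],0.43],
    [[0,0,0],[0,0,0],0.43],
    [[0,0,0],[0,0,0],0.43],
  ],
)

```text
time_s: 3.43
tool_pos: [0.565, -0.1959, 0.2437]
tool_rot: [-179.9, -0.0, 96.0]
force: [0.6, 1.3, 0.0]
grip_width: 0.0497
grasp_force: 0.0
```

Run:
```python
from cell import env
import cv2,numpy as np
o=env.get_obs();print(o['tool_pos'],o['tool_rot'])
c=env.get_calibration("wrist");p,d=env.read_camera("wrist")
np.savez("w1.npz",p=p,d=d,**c);cv2.imwrite("pics/w1.png",p)
```

```text
[ 0.56497704 -0.1959074   0.24373917] [-1.79907792e+02 -1.43534920e-02  9.60130942e+01]
```

View pics/w1.png

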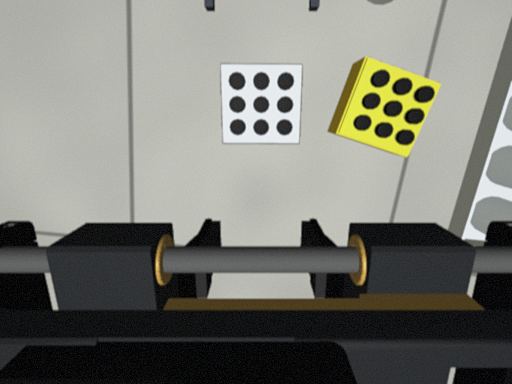

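The wrist view shows the rack top at (220-302, 64-143) centred on column 261, and the rail ends at columns 210 and 314 (mid 262), so it is in line. I'll check the numbers from the wrist depth, including where the fingers are.

```bash
cat >> h.py <<'E'
def lanep(P,a=np.radians(95.95),m=(.5445,-.0075)):
    d=np.array([np.cos(a),np.sin(a)]);n=np.array([-d[1],d[0]]);q=P[...,:2]-np.array(m);return np.stack([q@d,q@n],-1)
def rack(z,yr=(-.2,.2)):
    P=cloud(z).reshape(-1,3);c=z['p'].reshape(-1,3).astype(int);L=lanep(P)
    a=(abs(L[:,1])<.075)&(L[:,0]>yr[0])&(L[:,0]<yr[1])&(abs(P[:,2]-.05)<.006)&(c.min(1)>60)&(c.max(1)-c.min(1)<40)
    m=np.zeros(z['d'].shape,np.uint8);m.flat[a]=1
    r=cv2.minAreaRect((L[a]*1000).astype(np.float32));return r,a.sum(),np.median(P[a][:,2])
E
python3 - <<'E'
from h import *
z=np.load('w1.npz');P=cloud(z).reshape(-1,3);L=lanep(P);c=z['p'].reshape(-1,3).astype(int)
for n in('top0','side0','w1'):print(n,rack(np.load(n+'.npz'),(-.2,-.03)))
for s in(1,-1):
    e=(abs(L[:,1]-s*.061)<.012)&(L[:,0]>-.03)&(L[:,0]<.05)&(P[:,2]>.012)&(P[:,2]<.022);Q=L[e]
    print(s,len(Q),Q.min(0) if len(Q) else'',Q.max(0) if len(Q) else'',np.median(Q[:,1]) if len(Q) else '')
print('tcp',lanep(np.array([.565,-.1959])))
E
```

```text
top0 (((-108.12631225585938, -0.6286773681640625), (92.12488555908203, 87.2599105834961), 89.9775161743164), np.int64(666), np.float64(0.04965948427711997))
side0 (((-109.02651977539062, -0.5566482543945312), (91.9173812866211, 88.6648941040039), 89.78770446777344), np.int64(591), np.float64(0.04943686160990557))
w1 (((-105.82814025878906, -1.2696418762207031), (87.96720886230469, 92.20475006103516), 0.09086788445711136), np.int64(4424), np.float64(0.05060939890078037))
1 77 [0.0022151  0.05412785] [0.00920248 0.06419844] 0.05886108754371521
-1 76 [ 0.00234699 -0.06774897] [ 0.00992259 -0.05741058] -0.062075822893967667
tcp [-0.18951008 -0.00085992]
```

Everything lines up to about 1 mm, so a straight push will do. I'll lower the fingertips to about 25 mm behind the rack, where the hand's body clears the jars.

Call:
drive_tool(
  moves=[
    [[0,0,35],[0,0,0],0.43],
    [[0,0,35],[0,0,0],0.43],
    [[0,0,35],[0,0,0],0.43],
    [[0,0,35],[0,0,0],0.43],
    [[0,0,30],[0,0,0],0.43],
    [[0,0,20],[0,0,0],0.43],
    [[0,0,7],[0,0,0],0.43],
    [[0,0,0],[0,0,0],0.43],
    [[0,0,0],[0,0,0],0.43],
  ],
)

```text
time_s: 4.23
tool_pos: [0.5661, -0.1941, 0.0484]
tool_rot: [179.9, -0.0, 96.2]
force: [-0.3, -0.2, 0.8]
grip_width: 0.0501
grasp_force: 0.0
```

Call:
drive_tool(
  moves=[
    [[5,0,0],[0,0,0],0.43],
    [[5,0,0],[0,0,0],0.43],
    [[4,0,0],[0,0,0],0.43],
    [[3,0,0],[0,0,0],0.43],
    [[3,0,0],[0,0,0],0.43],
    [[3,0,0],[0,0,0],0.43],
    [[3,0,0],[0,0,0],0.43],
    [[3,0,0],[0,0,0],0.43],
    [[3,0,0],[0,0,0],0.43],
    [[3,0,0],[0,0,0],0.43],
  ],
)

```text
time_s: 5.07
tool_pos: [0.5616, -0.1614, 0.0476]
tool_rot: [180.0, 0.1, 96.0]
force: [-0.5, -1.6, 0.6]
grip_width: 0.0495
grasp_force: 1.0
```

Call:
drive_tool(
  moves=[
    [[4,0,0],[0,0,0],0.43],
    [[4,0,0],[0,0,0],0.43],
    [[4,0,0],[0,0,0],0.43],
    [[4,0,0],[0,0,0],0.43],
    [[4,0,0],[0,0,0],0.43],
    [[4,0,0],[0,0,0],0.43],
    [[4,0,0],[0,0,0],0.43],
    [[4,0,0],[0,0,0],0.43],
    [[4,0,0],[0,0,0],0.43],
    [[4,0,0],[0,0,0],0.43],
    [[0,0,0],[0,0,0],0.43],
  ],
)

```text
time_s: 5.98
tool_pos: [0.5574, -0.1197, 0.0475]
tool_rot: [-180.0, -0.1, 96.1]
force: [-0.4, 0.2, -0.4]
grip_width: 0.0493
grasp_force: 0.1
```

```bash
cat > look.py <<'E'
from cell import env
from h import *
import sys
o=env.get_obs();print('tcp lane',lanep(o['tool_pos']),o['tool_pos'],o['tool_rot'],o['force'])
for n in('top','side','wrist'):
    c=env.get_calibration(n);p,d=env.read_camera(n);z=dict(p=p,d=d,**c);np.savez(n+sys.argv[1]+'.npz',**z)
    print(n,rack(z,(-.2+float(sys.argv[2]),-.03+float(sys.argv[2]))))
    cv2.imwrite(f'pics/{n}{sys.argv[1]}.png',p)
E
python3 look.py 2 .05
```

```text
tcp lane [-0.11288278 -0.00120089] [ 0.55739591 -0.11965016  0.04750478] [-1.79992954e+02 -6.58558341e-02  9.61404372e+01] [-0.37118759  0.23471682 -0.42830226]
top (((-52.051055908203125, -0.43267059326171875), (72.65678405761719, 91.83721923828125), 0.24299108982086182), np.int64(478), np.float64(0.0493558615577947))
side (((-90.44183349609375, 0.9799346923828125), (85.77838134765625, 54.488426208496094), 77.30387115478516), np.int64(81), np.float64(0.048741264365535164))
wrist (((-67.90898895263672, -0.9978256225585938), (109.05597686767578, 92.50849914550781), 0.17348162829875946), np.int64(20287), np.float64(0.05076694275043961))
```

View pics/wrist2.png

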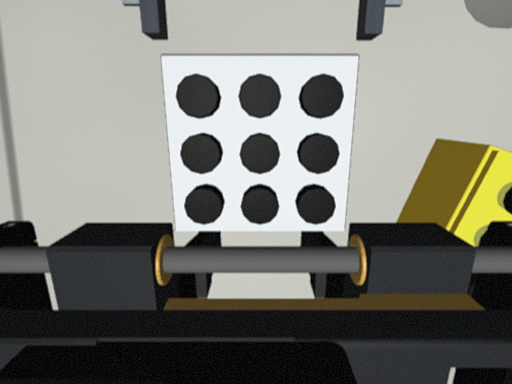

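The wrist view shows the rack front edge at columns 162-358 (mid 260) and the rail ends at about 149 and 372 (mid 260). It is square and centred, with both fingers on the rear face, so I'll push on.

Call:
drive_tool(
  moves=[
    [[4,0,0],[0,0,0],0.43],
    [[5,0,0],[0,0,0],0.43],
    [[5,0,0],[0,0,0],0.43],
    [[5,0,0],[0,0,0],0.43],
    [[5,0,0],[0,0,0],0.43],
    [[5,0,0],[0,0,0],0.43],
    [[5,0,0],[0,0,0],0.43],
    [[5,0,0],[0,0,0],0.43],
    [[5,0,0],[0,0,0],0.43],
    [[5,0,0],[0,0,0],0.43],
    [[5,0,0],[0,0,0],0.43],
    [[4,0,0],[0,0,0],0.43],
  ],
)

```text
time_s: 7.13
tool_pos: [0.5512, -0.0627, 0.0476]
tool_rot: [180.0, -0.0, 96.1]
force: [0.2, -0.1, -1.0]
grip_width: 0.05
grasp_force: 0.7
```

Call:
drive_tool(
  moves=[
    [[5,0,0],[0,0,0],0.43],
    [[5,0,0],[0,0,0],0.43],
    [[5,0,0],[0,0,0],0.43],
    [[5,0,0],[0,0,0],0.43],
    [[5,0,0],[0,0,0],0.43],
    [[5,0,0],[0,0,0],0.43],
    [[5,0,0],[0,0,0],0.43],
    [[4,0,0],[0,0,0],0.43],
    [[4,0,0],[0,0,0],0.43],
    [[3,0,0],[0,0,0],0.43],
    [[0,0,0],[0,0,0],0.43],
  ],
)

```text
time_s: 8.05
tool_pos: [0.5464, -0.0166, 0.0476]
tool_rot: [180.0, -0.0, 96.1]
force: [0.1, -0.2, -0.4]
grip_width: 0.0496
grasp_force: 0.0
```

```bash
python3 look.py 3 .17
```

```text
tcp lane [-0.00923689 -0.00094622] [ 0.54639862 -0.01658904  0.04760379] [ 1.79998454e+02 -4.47648185e-02  9.61284351e+01] [ 0.07304988 -0.24650582 -0.43701255]
top (((61.311180114746094, -0.5014533996582031), (91.855224609375, 54.46916198730469), 89.71929931640625), np.int64(343), np.float64(0.049381568111215746))
side (((20.25884246826172, 0.2632102966308594), (88.27368927001953, 45.51942825317383), 88.91903686523438), np.int64(119), np.float64(0.048594362367969546))
wrist (((35.40689468383789, -1.1814193725585938), (109.53401947021484, 92.55223846435547), 0.369962215423584), np.int64(20097), np.float64(0.05076262610148588))
```

View pics/wrist3.png

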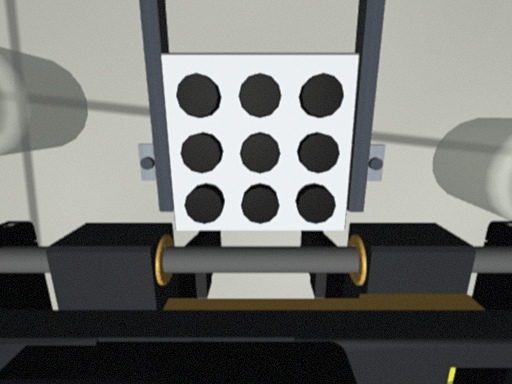

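The rack is inside the rails, centred, with a gap on both sides (rail inner edges about 168 and 355 at row 150; rack 170-350 at its taller top). Next is most of the remaining run, then a slow finish onto the stop.

Call:
drive_tool(
  moves=[
    [[4,0,0],[0,0,0],0.43],
    [[5,0,0],[0,0,0],0.43],
    [[5,0,0],[0,0,0],0.43],
    [[5,0,0],[0,0,0],0.43],
    [[5,0,0],[0,0,0],0.43],
    [[5,0,0],[0,0,0],0.43],
    [[5,0,0],[0,0,0],0.43],
    [[5,0,0],[0,0,0],0.43],
    [[5,0,0],[0,0,0],0.43],
    [[5,0,0],[0,0,0],0.43],
    [[5,0,0],[0,0,0],0.43],
    [[4,0,0],[0,0,0],0.43],
  ],
)

```text
time_s: 9.2
tool_pos: [0.5403, 0.0406, 0.0477]
tool_rot: [180.0, -0.0, 96.1]
force: [-0.1, -2.9, 2.7]
grip_width: 0.0499
grasp_force: 1.6
```

Call:
drive_tool(
  moves=[
    [[4,0,0],[0,0,0],0.43],
    [[4,0,0],[0,0,0],0.43],
    [[4,0,0],[0,0,0],0.43],
    [[4,0,0],[0,0,0],0.43],
    [[4,0,0],[0,0,0],0.43],
    [[4,0,0],[0,0,0],0.43],
    [[4,0,0],[0,0,0],0.43],
    [[3,0,0],[0,0,0],0.43],
    [[3,0,0],[0,0,0],0.43],
    [[2,0,0],[0,0,0],0.43],
    [[2,0,0],[0,0,0],0.43],
    [[0,0,0],[0,0,0],0.43],
  ],
)

```text
time_s: 10.2
tool_pos: [0.5361, 0.0785, 0.0475]
tool_rot: [-180.0, -0.0, 96.1]
force: [0.3, -1.8, 0.0]
grip_width: 0.0492
grasp_force: 0.8
```

```bash
python3 look.py 4 .25
python3 - <<'E'
from h import *
z=np.load('wrist4.npz');L=lanep(cloud(z));P=cloud(z)
m=(abs(P[...,2]-.034)<.005)&(abs(L[...,1])<.06)&(L[...,0]>.15);print('plate',m.sum(),L[m][:,0].min() if m.any() else '')
E
```

```text
tcp lane [ 0.08641076 -0.00057759] [0.5361171  0.07850512 0.0474822 ] [-1.79993864e+02 -3.01840369e-02  9.61031384e+01] [ 0.34141005 -1.7578429   0.04880227]
top (((176.04135131835938, -0.3610076904296875), (91.39073944091797, 18.037322998046875), 87.27091979980469), np.int64(135), np.float64(0.049321773087002585))
side (((143.05625915527344, 32.83428955078125), (148.56741333007812, 88.319091796875), 58.25954055786133), np.int64(155), np.float64(0.04886936800255304))
wrist (((131.2625274658203, -1.062835693359375), (108.79344177246094, 92.7206802368164), 0.2947288453578949), np.int64(20124), np.float64(0.05076250906665336))
plate 6144 0.20169356649017323
```

View pics/wrist4.png

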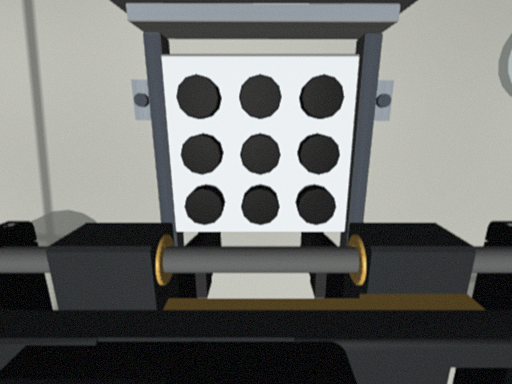

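The stop plate's top edge is at rows 8-28 and the rack front at row 55, leaving a gap of about 15 mm. The rack is still centred. I'll close slowly and watch the force.

Call:
drive_tool(
  moves=[
    [[2,0,0],[0,0,0],0.43],
    [[2,0,0],[0,0,0],0.43],
    [[2,0,0],[0,0,0],0.43],
    [[2,0,0],[0,0,0],0.43],
    [[1,0,0],[0,0,0],0.43],
    [[1,0,0],[0,0,0],0.43],
    [[1,0,0],[0,0,0],0.43],
    [[1,0,0],[0,0,0],0.43],
    [[0,0,0],[0,0,0],0.43],
  ],
)

```text
time_s: 11.1
tool_pos: [0.5348, 0.0902, 0.0474]
tool_rot: [-180.0, -0.0, 96.1]
force: [-0.5, -0.7, -0.5]
grip_width: 0.0496
grasp_force: 0.4
```

Call:
drive_tool(
  moves=[
    [[0.5,0,0],[0,0,0],0.43],
    [[0.5,0,0],[0,0,0],0.43],
    [[0.5,0,0],[0,0,0],0.43],
    [[0.5,0,0],[0,0,0],0.43],
  ],
)

```text
time_s: 11.43
tool_pos: [0.5348, 0.0917, 0.0476]
tool_rot: [180.0, -0.0, 96.1]
force: [0.8, -0.7, -0.2]
grip_width: 0.0495
grasp_force: 0.8
```

Call:
drive_tool(
  moves=[
    [[0.5,0,0],[0,0,0],0.43],
    [[0.5,0,0],[0,0,0],0.43],
    [[0.5,0,0],[0,0,0],0.43],
    [[0.5,0,0],[0,0,0],0.43],
  ],
)

```text
time_s: 11.77
tool_pos: [0.5346, 0.0938, 0.0476]
tool_rot: [180.0, -0.0, 96.1]
force: [0.3, -1.0, -1.4]
grip_width: 0.0497
grasp_force: 0.7
```

```bash
cat > gap.py <<'E'
from cell import env
from h import *
o=env.get_obs();c=env.get_calibration('wrist');p,d=env.read_camera('wrist');z=dict(p=p,d=d,**c)
print(o['force'],lanep(o['tool_pos']));P=cloud(z);L=lanep(P)
for y in(-.03,0.,.03):
    k=abs(L[...,1]-y)<.004
    f=k&(abs(P[...,2]-.05)<.004)&(L[...,0]>.1)&(L[...,0]<.215);q=k&(abs(P[...,2]-.034)<.004)&(L[...,0]>.15)
    print(y,'front',np.percentile(L[f][:,0],99.5) if f.any() else 0,'plate',np.sort(L[q][:,0])[:3],np.median(L[q][:,0]) if q.any() else'')
E
python3 gap.py
```

```text
[ 0.28265326 -0.96186023 -1.44021773] [ 0.10175396 -0.00066173]
-0.03 front 0.2107575949495618 plate [0.20333713 0.20334284 0.20339913] 0.20724669573564866
0.0 front 0.21066890316129003 plate [0.20304812 0.20325608 0.20328114] 0.20723127328149943
0.03 front 0.21066235319584653 plate [0.20302048 0.20308089 0.20312068] 0.20723322382552284
```

Call:
drive_tool(
  moves=[
    [[0.5,0,0],[0,0,0],0.43],
    [[0.5,0,0],[0,0,0],0.43],
    [[0,0,0],[0,0,0],0.43],
  ],
)

```text
time_s: 12.07
tool_pos: [0.5345, 0.0949, 0.0476]
tool_rot: [180.0, -0.0, 96.1]
force: [0.0, -1.2, 0.0]
grip_width: 0.0494
grasp_force: 0.6
```

Call:
drive_tool(
  moves=[
    [[0.5,0,0],[0,0,0],0.43],
    [[0.5,0,0],[0,0,0],0.43],
    [[0,0,0],[0,0,0],0.43],
  ],
)

```text
time_s: 12.32
tool_pos: [0.5344, 0.095, 0.0476]
tool_rot: [-180.0, 0.0, 96.0]
force: [0.2, -2.8, 1.1]
grip_width: 0.0496
grasp_force: 1.8
```

Call:
drive_tool(
  moves=[
    [[0.5,0,0],[0,0,0],0.43],
    [[0.5,0,0],[0,0,0],0.43],
    [[0,0,0],[0,0,0],0.43],
  ],
)

```text
time_s: 12.57
tool_pos: [0.5343, 0.0951, 0.0476]
tool_rot: [-180.0, 0.1, 96.0]
force: [-0.3, -6.3, 0.4]
grip_width: 0.0496
grasp_force: 2.9
```

Call:
drive_tool(
  moves=[
    [[0.5,0,0],[0,0,0],0.43],
    [[0.5,0,0],[0,0,0],0.43],
    [[0,0,0],[0,0,0],0.43],
  ],
)

```text
time_s: 12.82
tool_pos: [0.5343, 0.0951, 0.0476]
tool_rot: [-180.0, 0.2, 96.0]
force: [0.1, -7.5, -0.0]
grip_width: 0.0497
grasp_force: 3.8
```

The TCP has stalled at y = 0.0951 while the force climbs to 7.5 N, so the rack is against the stop. I'll draw straight back, then up.

Call:
drive_tool(
  moves=[
    [[-3,0,0],[0,0,0],0.43],
    [[-5,0,0],[0,0,0],0.43],
    [[-10,0,0],[0,0,0],0.43],
    [[-15,0,0],[0,0,0],0.43],
    [[-20,0,0],[0,0,0],0.43],
    [[-20,0,0],[0,0,0],0.43],
    [[0,0,-20],[0,0,0],0.43],
    [[0,0,-35],[0,0,0],0.43],
    [[0,0,-35],[0,0,0],0.43],
    [[0,0,-35],[0,0,0],0.43],
    [[0,0,-35],[0,0,0],0.43],
    [[0,0,-20],[0,0,0],0.43],
  ],
)

```text
time_s: 13.82
tool_pos: [0.5434, 0.0249, 0.2319]
tool_rot: [179.7, -0.1, 96.1]
force: [0.7, -0.8, -0.2]
grip_width: 0.0497
grasp_force: 0.0
```

Call:
drive_tool(
  moves=[
    [[-30,0,0],[0,0,0],0.43],
    [[-30,0,0],[0,0,0],0.43],
    [[0,0,0],[0,0,0],0.43],
    [[0,0,0],[0,0,0],0.43],
  ],
)

```text
time_s: 14.15
tool_pos: [0.5482, -0.0369, 0.228]
tool_rot: [179.9, -0.0, 95.8]
force: [-0.1, 1.2, -0.2]
grip_width: 0.0499
grasp_force: 0.0
```

```bash
python3 gap.py; python3 look.py 5 .29
```

```text
[-0.06729258  1.17424125 -0.2077613 ] [-0.02960129 -0.00061391]
-0.03 front 0.15190421484588187 plate [] 
0.0 front 0.15189819283187525 plate [] 
0.03 front 0.15196807239999918 plate [] 
tcp lane [-0.02763935 -0.00073867] [ 0.5480998  -0.03491387  0.22760823] [ 1.79982055e+02 -7.15890739e-02  9.59897513e+01] [-0.83847605  0.0588393  -0.44031289]
top (((156.45733642578125, -0.3514556884765625), (91.98401641845703, 87.51902770996094), 89.99134826660156), np.int64(658), np.float64(0.04928102563383352))
side (((175.70079040527344, 15.846649169921875), (141.71409606933594, 132.82936096191406), 79.64093017578125), np.int64(477), np.float64(0.04898849850374698))
wrist (((135.65252685546875, -0.6122055053710938), (42.87140655517578, 92.0198974609375), 0.09947164356708527), np.int64(3104), np.float64(0.05056284691204663))
```

View pics/wrist5.png

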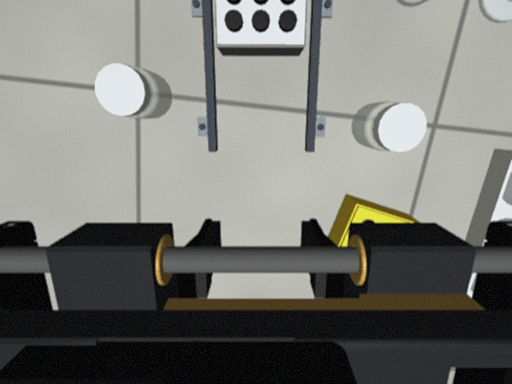

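The top depth puts the rack at lane x = 156.5 mm, y = -0.4 mm and square, which is home. The wrist view shows the rack between the rails, the two jars upright beside them and the hand clear. I'll hand it in.

```bash
python3 -c "
from cell import env
print(env.sign_off())"
```

```text
the job is handed in; nothing more can be done
None
```

The rack is pushed home against the stop plate, measured at lane x ≈ 156.5 mm, y ≈ -0.4 mm and square to the lane, with no sign of rail contact in the pictures or forces, the hand drawn clear, and the job handed in at about 14 s.

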